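# Draw the plug gauge partway from its capped tube and hold it

### The job

Flip the hood of the tall tube in the rack right back, then take the steel plug gauge inside by its handle and draw it straight up about 35 mm, so that the whole dark ring on its shank shows above the tube's mouth while its lower end stays well inside the bore. Finish holding it there, still and straight, in the gripper with the hood open; never pull it right out or wrench it hard sideways against the bore, leave the two short tubes shut, and do not push the clear jar or the steel ring about.

Things in the scene. Friction and masses are not known exactly. Their poses are not given: they have to be found in the camera images.
- rack: Grey plastic tube rack fixed to the bench, base 100 mm (x) by 220 mm (y), top plate 48 mm high. Origin: centre of its underside. Three white tubes stand in it in a row along its y axis, at y = -65, 0 and 65 mm, all at x = 0; which one stands where differs.
- mouth (a point): Centre of the mouth of the tall white tube (flange 44 mm across, 6 mm thick; 100 mm above the bench), on the bore's axis; z points up the bore, x points as the rack's x, to the hinge side. The bore is 20 mm across, 76 mm deep or more, and upright. Fixed. The tube's hood is hinged on the +x side of the mouth.
- hinge (a point): Hinge axis of the hood, along this point's y axis (same as the rack's y): 24 mm from the bore's axis towards the rack's +x, 8 mm above the mouth. Fixed.
- hood (a joint): Opening angle of the tall tube's hood, rad: 0 shut, 1.95 at its stop; growing, its front (the rack's -x side) rises and goes over to +x. Light hinge (under 0.01 N m): beyond about 1.3 the hood falls open by itself, below about 0.7 it falls shut. Best pinched across y near mid-height and carried round the hinge, pivoting between the fingers; a level push on its front tends to stick.
- hood_top (a point): Centre of the outside of the hood's top; moves with the hood, a hollow white cup, open below, 44 mm outside diameter and height, wall 2 mm, a lip of 8 mm at its front foot. Shut, it stands on the mouth around the gauge's handle, on the bore's axis. Fully open it lies on the +x side, 30 mm or more from the bore's axis, to 54 mm above the mouth: close on the handle along the rack's y.
- gauge_grip (a point): Centre, half-way up, of the steel plug gauge's handle, 21.5 mm above its collar's underside: an upright cylinder 12 mm in diameter, 33 mm long (5 to 38 mm above the collar's underside, so its top starts 38 mm above the mouth). The gauge is loose, weighs 0.13 to 0.25 kg and slides freely: let go, it drops back into the bore.
- gauge_collar (a point): Centre of the underside of the gauge's collar (26 mm across, 5 mm thick), which rests on the tube's mouth at the start; z along the gauge towards the handle. Below it the shank is 18 mm in diameter and 70 mm long (1 mm clearance all round in the bore), with a dark ring from 18 to 26 mm below the collar.
- gauge_foot (a point): Centre of the lower end of the gauge's shank, 70 mm below the collar's underside.
- gauge: The steel plug gauge as a whole; origin at point gauge_collar.
- gauge_tube: The tall tube as a whole, 32 mm across below its flange; origin on the bore's axis at bench height.
- vial_a_cap (a joint): Opening angle of the flat cap of one short tube, rad; 0 shut. Stays shut.
- vial_b_cap (a joint): The same for the other short tube.
- vial_a_top (a point): Centre of the top of one short tube's shut flat cap (31 mm across with an 8 mm lip), 64 mm above the bench.
- vial_b_top (a point): The same for the other short tube.
- jar: Loose clear jar with a black lid, 52 mm across, 75 mm high, off to the robot's left; origin at the centre of its underside.
- ring_gauge: Loose flat steel ring lying on the bench, 56 mm across, 18 mm high, off to the robot's right; origin at the centre of its underside.
Things that resemble listed ones, but are neither listed nor needed, are in the scene too. Of the things like the gauge_tube, leave any that is red; of the rest the smaller one is meant.

How it is judged (in metres and radians):
On the way:
1. the hood of the tall tube is flipped right back (over 1.5 rad) with the gauge still seated in its bore (raised under 5 mm) (value of joint hood above 1.5 rad and z of gauge_collar in the frame of mouth below 0.005 m), for 0.2 s.
At the end, for the whole second after the job is handed in: The hood is open more than 1.5 rad; the gauge's collar is 27 to 45 mm above the tube's mouth, its foot within 4 mm of the bore's axis and its axis within 0.09 rad of the bore's, pressing the bore with under 25 N; the fingers grip it (over 2 N) and it is at rest (under 20 mm/s) (value of joint hood above 1.5 rad and z of gauge_collar in the frame of mouth between 0.027 and 0.045 m and horizontal distance between gauge_foot and mouth below 0.004 m and angle between the z axis of gauge_collar and the z axis of mouth, either way round below 0.09 rad and contact force between the fingers and gauge above 2 N and contact force between gauge and gauge_tube below 25 N and linear speed of gauge below 0.02 m/s); the arm keeps its last pose, push and grip.
It fails at once if the gauge is pulled right out of the bore (collar over 65 mm above the mouth) (z of gauge_collar in the frame of mouth above 0.065 m).
It fails at once if the gauge is wrenched hard against its tube (over 80 N) (contact force between gauge and gauge_tube above 80 N).
It fails at once if a short tube's cap is opened (over 0.3 rad) (value of joint any of vial_a_cap, vial_b_cap above 0.3 rad).
It fails at once if the jar or the steel ring is pushed more than 30 mm (distance of any of jar, ring_gauge from where it was at the start of the episode above 0.03 m).
It also fails if it takes over 45 s, if anything falls off the work surface, if the arm or the gripper's body presses on something with over 40 N, if the wrist force passes 120 N, or if a joint passes its speed limit or range.

### The arm

A 6-joint arm with a two-finger parallel gripper is mounted at the origin on the work surface. World frame = base frame: x ahead of the robot, y to its left, z up, the work surface at z = 0. Lengths are in m, angles in degrees, forces in N, time in s.
With the tool pointing down it reaches from about 0.35 to 0.875 m from the base axis. Payload 4.2 kg.
Tool frame: the origin (TCP) lies midway between the tips of the shut fingers; the grasp point (between the pads) lies 19 mm behind it; z points along the fingers, y is the line along which they close (so a half turn about z gives the same grasp; the last joint's range is limited). The gripper opens to 85 mm and grips with 20 to 120 N. Pads are 22 mm wide; open, the fingers measure 114 mm over their backs; the gripper's body (76 mm by 85 mm) begins 54 mm behind the grasp point. The pads swing forward as they close: fully open they stand 13 mm farther back than shut.
Start: joints at [-58.866, 22.042, 0.453, 0, -68.411, -14.817], TCP at [0.176, -0.6, 0.231] pointing down, gripper open.
Joint ranges: [-179.83, 179.83], [-69.29, 118.12], [-61.27, 80.66], [-181.25, 117.63], [-171.15, -9.14], [-177.46, 177.46]. Speed limits (degrees/s): [159.86, 159.86, 180, 180, 180, 180].

### API

Orientations are given as [roll, pitch, yaw] about the fixed x, y, z axes, in that order (R = Rz(yaw) Ry(pitch) Rx(roll)).
In Python, from workcell import manip gives the robot as it stands. The module is installed in compiled form; this text tells all that it offers.
- The arm moves only by the tool jog_arm, never from a script. Its argument "plan" is a list that holds one entry, the list of rows, each a list of 7 numbers: the finger opening in mm, from 0 to 85.4, then the shift along the tool's x, y, z in mm, then the turn, a rotation vector about the tool's x, y, z in degrees. In form: [[[hand, x, y, z, wx, wy, wz], ...]]. A call has 1 to 20 rows; each row shifts and turns the commanded pose from where the row before left it, along the tool's axes as they then stand; what a row does not reach is not made up. A row lasts 1/8 s, in which the tool goes at most 62.5 mm and 10.7 degrees, less where a joint would pass 70% of its speed; a pose out of reach is approached as far as the arm can. A call is refused whole if a number of a shift passes 62.5 or a number of a turn 10.7, either way. A call with a gripper value outside its range is refused whole. The fingers move at their own pace and stop on an object; the grip force is fixed at half the most. Time passes only in rows, so rows that do not move let the fingers close. It gives the time, the measured TCP pose, the force, the opening and the grip force at its end, in the units of the state.
- manip.get_obs(): the state, without advancing time (a new reading comes with each control period).
- manip.capture(name): name is "scene" or "top"; returns a dict with "image" (400x640x3 uint8, red, green, blue), "K" (3x3 intrinsics, pixels), "k1" (the pictures are not rectified: a ray, as slopes to the right and down, at radius r is drawn at 1 + k1 r^2 times it, then the intrinsics apply), "R" (3x3) and "t" (3): a world point X has camera coordinates R X + t. Camera axes: x right, y down, z forward; pixel columns grow to the right and rows downward; lengths in m; the calibration is good to about 2 mm. A picture is of the moment at which its call begins. There is no depth.
- manip.hand_in(): hands the job in; it is judged then, once.
The state is a dict: "clock": time; "joint_pos": joint angles; "dq": joint speeds; "joint_efforts": joint torques, N m; "position": TCP position; "tool_rot": TCP orientation; "force": force on the tool from outside, world axes, zero at the start; "wrist_torque": the same for the moment, N m; "width": finger opening in m; "grasp_force": force on a finger pad.
Only numpy, scipy, OpenCV 4.12 (cv2) and the standard library are available. Lean on these libraries where they do the work, as an engineer would, in place of code of your own. Each camera call takes 0.05 s, during which the arm holds its last target. There are 200 camera calls.

## Working session

There is one attempt and no reset: what is moved stays moved. The work goes in short steps, Python scripts to look and compute and a tool call to move; the robot and the scene stay as the last step left them, time stands still between calls to the robot, and variables do not carry over. Pictures are saved under pics/ and viewed, at most 10 in all, crops included, and the job is handed in when it is done.

Besides the shell and the picture viewer there is one more tool, called as name(argument=value, ...), one argument or row to a line, values as JSON. jog_arm: Moves the arm, as the interface text tells. Its arguments: {"type":"object","properties":{"plan":{"type":"array"}},"required":["plan"]}

```bash
mkdir -p pics; cat > h.py <<'E'
import numpy as np, cv2
from workcell import manip
def cap(n,f):
    c=manip.capture(n); cv2.imwrite('pics/'+f,c['image'][:,:,::-1]); np.save('pics/%s.npy'%f,{k:c[k] for k in('K','k1','R','t')},allow_pickle=True); return c
def load(f): return np.load('pics/%s.npy'%f,allow_pickle=True).item()
def ray(c,u,v):
    K=np.array(c['K']);p=np.array([(u-K[0,2])/K[0,0],(v-K[1,2])/K[1,1]]);q=p.copy()
    for _ in range(20): q=p/(1+c['k1']*(q@q))
    R=np.array(c['R']); return -R.T@np.array(c['t']), R.T@np.array([q[0],q[1],1])
def onz(c,u,v,z):
    o,d=ray(c,u,v); return o+d*(z-o[2])/d[2]
def proj(c,X):
    x=np.array(c['R'])@X+np.array(c['t']);q=x[:2]/x[2];q=q*(1+c['k1']*(q@q));K=np.array(c['K']);return np.array([K[0,0]*q[0]+K[0,2],K[1,1]*q[1]+K[1,2]])
E
python3 - <<'E'
from h import *
for n in('scene','top'):
    c=cap(n,n+'0.png'); print(n,np.round(-np.array(c['R']).T@c['t'],3),np.round(c['K'],1).tolist(),c['k1'],np.round(c['R'],2).tolist())
o=manip.get_obs();print(o)
E
```

```text
scene [1.009 0.028 0.73 ] [[366.1, 0.0, 320.9], [0.0, 366.1, 194.6], [0.0, 0.0, 1.0]] 0.013491719051585348 [[-0.06, 1.0, 0.01], [0.8, 0.06, -0.6], [-0.6, -0.03, -0.8]]
top [ 0.336 -0.006  1.076] [[456.6, 0.0, 321.2], [0.0, 456.6, 190.8], [0.0, 0.0, 1.0]] -0.0095479878532444 [[-0.05, -1.0, -0.0], [-0.98, 0.05, -0.21], [0.21, -0.01, -0.98]]
{'clock': 0.1, 'joint_pos': array([-5.88673669e+01,  2.20877190e+01,  3.88902602e-01, -2.43183468e-02,
       -6.84108073e+01, -1.48186195e+01]), 'dq': array([ 0.04314075, -0.15636853,  0.13243443,  0.04177295,  0.06236057,
       -0.04026791]), 'joint_efforts': array([-4.21597670e-04, -3.93319702e+01,  1.88928187e+01,  4.19792712e+00,
       -2.57413922e-03,  1.03832795e-05]), 'position': array([ 0.17545904, -0.59933869,  0.23032803]), 'tool_rot': array([ 1.79888242e+02, -6.19413658e-03, -1.63694950e+02]), 'force': array([ 0.39378173, -0.25779668,  0.13564552]), 'wrist_torque': array([-0.02429336,  0.01187783,  0.01007415]), 'grasp_force': 0.0, 'width': 0.08531019194982394}
```

View pics/scene0.png

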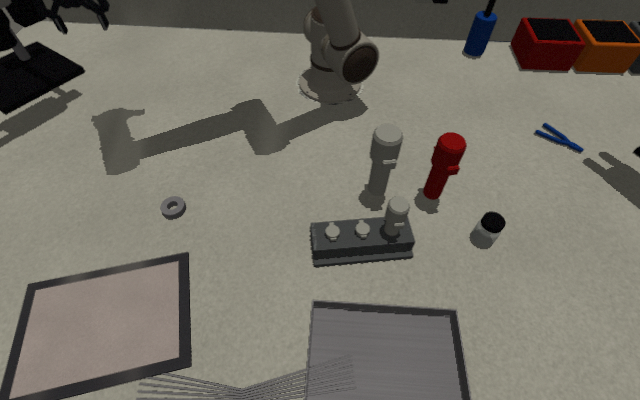

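View pics/top0.png

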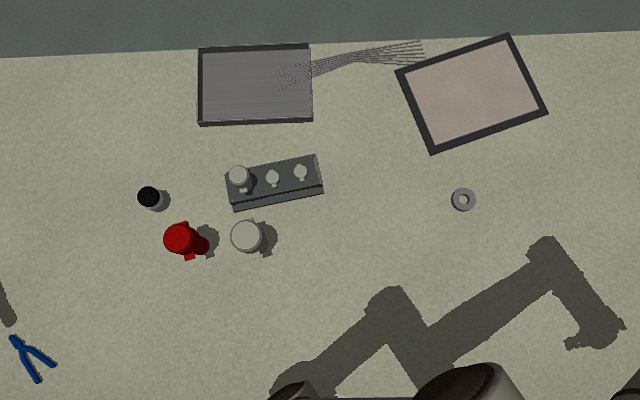

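Candidates for the tall tube are: white in the rack (scene 397,212; top 239,176), large white standing free (scene 385,160; top 246,236) and red (scene 447,165; top 180,238). Red is excluded, and the rack one is the smaller of the two whites. I'll confirm it in a crop.

```bash
python3 - <<'E'
from h import *
a=cv2.imread('pics/scene0.png')[185:275,300:425];b=cv2.imread('pics/top0.png')[145:260,215:335]
a=cv2.resize(a,None,fx=4.5,fy=4.5,interpolation=2)[:400];b=cv2.resize(b,None,fx=3.3,fy=3.3,interpolation=2)
a=cv2.resize(cv2.imread('pics/scene0.png')[185:275,300:425],(500,360),interpolation=2)
b=cv2.resize(cv2.imread('pics/top0.png')[145:260,215:335],(300*1,288),interpolation=2)
im=np.zeros((360,800,3),np.uint8);im[:,:500]=a;im[:288,500:]=b;cv2.imwrite('pics/crop1.png',im)
E
```

```text
(no output)
```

View pics/crop1.png

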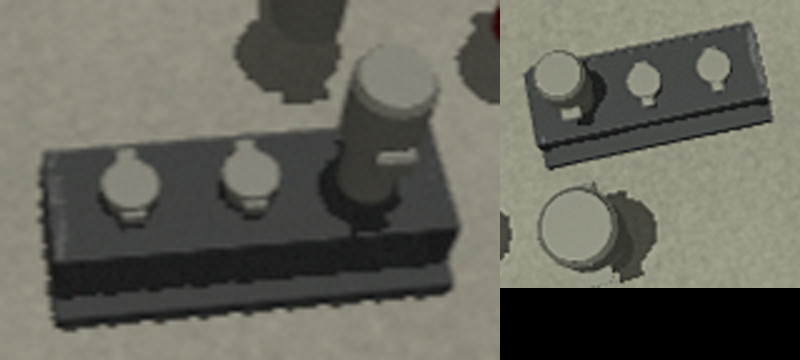

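```bash
python3 - <<'E'
from h import *
s=load('scene0.png');t=load('top0.png')
S=lambda x,y:(x/4+300-.4,y/4+185-.4); T=lambda x,y:((x-500)/2.5+215-.3,y/2.5+145-.3)
def sh(n,p): print(n,np.round(p,4))
sh('hoodtop s',onz(s,*S(397,80),.144)); sh('hoodtop t',onz(t,*T(560,74),.144))
for q in((131,187),(250,176)): sh('vial s',onz(s,*S(*q),.064))
for q in((644,81),(713,67)): sh('vial t',onz(t,*T(*q),.064))
for q in((127,150),(133,222),(246,140),(256,210)): sh('vial tabs s',onz(s,*S(*q),.062))
for q in((649,106),(642,60),(718,90)): sh('vial tabs t',onz(t,*T(*q),.062))
for z in(.1,.104,.108): sh('feature s',onz(s,*S(397,162),z)); sh('feature t',onz(t,*T(571,119),z))
for q in((527,74),(750,24),(770,100),(545,145)): sh('rack top corner t',onz(t,*T(*q),.048))
for q in((42,152),(60,262),(458,228)): sh('rack top corner s',onz(s,*S(*q),.048))
# jar, ring, big tube
sh('jar',onz(t,149,197,.075)); sh('ring',onz(t,463,199,.018)); sh('red',onz(t,179,238,.15));sh('big',onz(t,245,236,.2));sh('bigfoot s',onz(s,377,195,0));sh('redfoot s',onz(s,434,195,0))
sh('big s',onz(s,388,135,.2))
E
```

```text
hoodtop s [0.58   0.1612 0.144 ]
hoodtop t [0.576  0.1584 0.144 ]
vial s [0.6015 0.0338 0.064 ]
vial s [0.5902 0.0968 0.064 ]
vial t [0.5864 0.096  0.064 ]
vial t [0.5966 0.0326 0.064 ]
vial tabs s [0.5771 0.0306 0.062 ]
vial tabs s [0.6215 0.0358 0.062 ]
vial tabs s [0.5661 0.095  0.062 ]
vial tabs s [0.6098 0.1001 0.062 ]
vial tabs t [0.5633 0.0922 0.062 ]
vial tabs t [0.6068 0.0975 0.062 ]
vial tabs t [0.5753 0.029  0.062 ]
feature s [0.5993 0.1678 0.1   ]
feature t [0.5464 0.1569 0.1   ]
feature s [0.6019 0.1669 0.104 ]
feature t [0.5455 0.1562 0.104 ]
feature s [0.6045 0.166  0.108 ]
feature t [0.5446 0.1556 0.108 ]
rack top corner t [0.6022 0.206  0.048 ]
rack top corner t [ 0.6406 -0.0029  0.048 ]
rack top corner t [ 0.5669 -0.0181  0.048 ]
rack top corner t [0.5344 0.1897 0.048 ]
rack top corner s [ 0.5725 -0.0161  0.048 ]
rack top corner s [ 0.6399 -0.0012  0.048 ]
rack top corner s [0.6051 0.2091 0.048 ]
jar [0.5509 0.3719 0.075 ]
ring [ 0.5235 -0.3474  0.018 ]
red [0.4469 0.2799 0.15  ]
big [0.4389 0.1375 0.2   ]
bigfoot s [0.4487 0.1413 0.    ]
redfoot s [0.4386 0.2839 0.    ]
big s [0.444  0.1376 0.2   ]
```

The crop confirms it: the rack's tall white tube has its hood top at scene (399,205) and top (239,175), about (0.578, 0.160). Its lip points towards the robot, so the hinge is on the far side. Rack yaw is about 9.4°. I'll move above it now.

jog_arm(
  plan=[
    [[85, 0, 0, -20, 0, 0, 6.9], [85, -32.5, 42.7, 0, 0, 0, 0], [85, -32.5, 42.7, 0, 0, 0, 0], [85, -32.5, 42.7, 0, 0, 0, 0], [85, -32.5, 42.7, 0, 0, 0, 0], [85, -32.5, 42.7, 0, 0, 0, 0], [85, -32.5, 42.7, 0, 0, 0, 0], [85, -32.5, 42.7, 0, 0, 0, 0], [85, -32.5, 42.7, 0, 0, 0, 0], [85, -32.5, 42.7, 0, 0, 0, 0], [85, -32.5, 42.7, 0, 0, 0, 0], [85, -32.5, 42.7, 0, 0, 0, 0], [85, -32.5, 42.7, 0, 0, 0, 0], [85, -32.5, 42.7, 0, 0, 0, 0], [85, -32.5, 42.7, 0, 0, 0, 0], [85, -32.5, 42.7, 0, 0, 0, 0], [85, -32.5, 42.7, 0, 0, 0, 0], [85, 0, 0, 0, 0, 0, 0]],
  ],
)

```text
clock: 2.35
position: [0.5775, 0.1621, 0.2494]
tool_rot: [-180.0, -0.1, -170.4]
force: [-0.4, -1.1, -0.1]
width: 0.0849
grasp_force: 0.0
```

```bash
python3 - <<'E'
from h import *
s=cap('scene','s1.png');t=cap('top','t1.png')
o=manip.get_obs();p=np.array(o['position']);print(p,o['tool_rot'])
for n,c in(('s',s),('t',t)): print(n,proj(c,p),proj(c,np.array([.578,.16,.144])))
a=cv2.imread('pics/s1.png')[130:280,320:470];b=cv2.imread('pics/t1.png')[110:260,170:320]
cv2.imwrite('pics/crop2.png',cv2.resize(np.hstack([a,b]),(800,400),interpolation=2))
E
```

```text
[0.57631905 0.15939345 0.25030396] [-1.79967430e+02 -1.24939554e-01 -1.70545593e+02]
s [408.66871388 167.41293144] [398.17782847 203.7527723 ]
t [228.01310635 160.47375919] [237.92126846 173.41741411]
```

View pics/crop2.png

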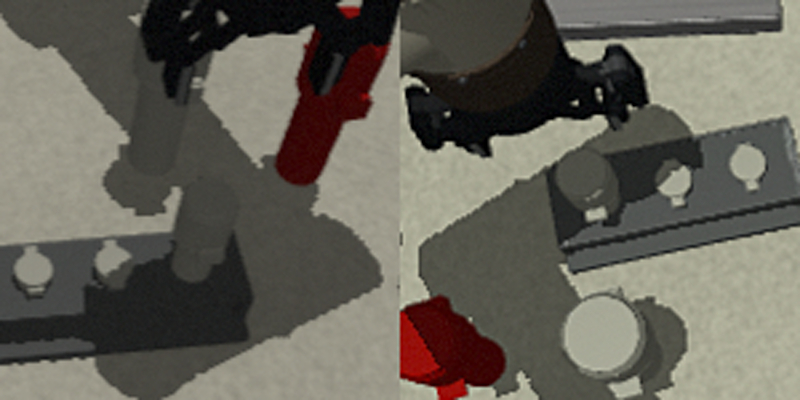

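The open fingers straddle the hood in both views (scene tips at about 387,166 and 442,162; top fingers on either side of the hood at 239,175). Descending.

jog_arm(
  plan=[
    [[85, -2, 0, 30, 0, 0, 0], [85, 0, 0, 30, 0, 0, 0], [85, 0, 0, 30, 0, 0, 0], [85, 0, 0, 20, 0, 0, 0], [85, 0, 0, 20, 0, 0, 0], [85, 0, 0, 20, 0, 0, 0], [75, 0, 0, 0, 0, 0, 0], [65, 0, 0, 0, 0, 0, 0], [58, 0, 0, 0, 0, 0, 0], [52, 0, 0, 0, 0, 0, 0], [52, 0, 0, 0, 0, 0, 0]],
  ],
)

```text
clock: 3.82
position: [0.5789, 0.1597, 0.1017]
tool_rot: [180.0, 0.0, -170.6]
force: [-0.1, -0.1, -0.4]
width: 0.0522
grasp_force: 0.0
```

Opening is 52 mm with no contact, so the hood is centred to within 4 mm. Closing lightly.

jog_arm(
  plan=[
    [[49, 0, 0, 0, 0, 0, 0], [47, 0, 0, 0, 0, 0, 0], [45.5, 0, 0, 0, 0, 0, 0], [44.5, 0, 0, 0, 0, 0, 0], [43.5, 0, 0, 0, 0, 0, 0], [43, 0, 0, 0, 0, 0, 0], [43, 0, 0, 0, 0, 0, 0]],
  ],
)

```text
clock: 4.7
position: [0.5786, 0.1612, 0.1019]
tool_rot: [179.9, 0.1, -170.5]
force: [-3.5, 6.3, 3.2]
width: 0.0432
grasp_force: 11.3
```

jog_arm(
  plan=[
    [[43, 0, 1, 0, 0, 0, 0], [43, -2, 0, -2.3, 0, 0, 0], [43, -2.1, 0, -2.1, 0, 0, 0], [43, -2.3, 0, -1.8, 0, 0, 0], [43, -2.5, 0, -1.7, 0, 0, 0], [43, -2.7, 0, -1.3, 0, 0, 0], [43, -2.8, 0, -1.2, 0, 0, 0], [43, 0, 0, 0, 0, 0, 0]],
  ],
)

```text
clock: 5.7
position: [0.5876, 0.1626, 0.1097]
tool_rot: [-180.0, -0.7, -170.6]
force: [-11.7, 6.1, 4.6]
width: 0.0432
grasp_force: 10.1
```

```bash
python3 - <<'E'
from h import *
s=cap('scene','s2.png');t=cap('top','t2.png')
o=manip.get_obs();print(o['force'],o['grasp_force'])
a=cv2.imread('pics/s2.png')[150:250,340:440];b=cv2.imread('pics/t2.png')[120:220,190:290]
cv2.imwrite('pics/crop3.png',cv2.resize(np.hstack([a,b]),(800,400),interpolation=2))
E
```

```text
[-11.88735404   6.35851551   3.21033751] 10.053584525885526
```

View pics/crop3.png

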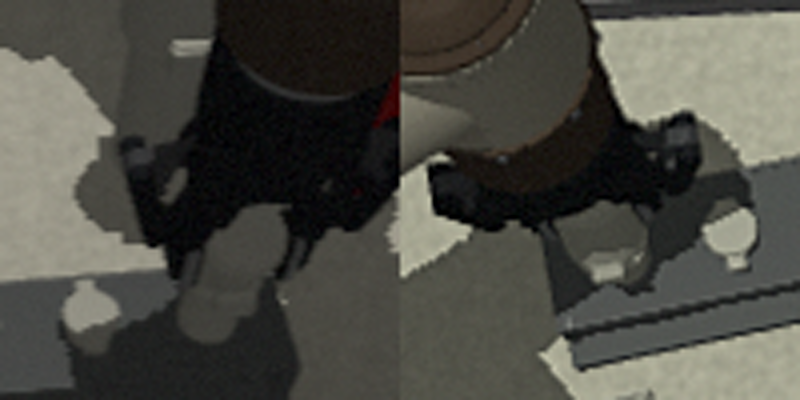

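The hood's lip (top crop 605,268) has risen and the hood is leaning at roughly 0.4 rad. There is some drag, so I'll loosen the grip slightly and continue the arc in small steps.

jog_arm(
  plan=[
    [[43.5, 0, 1, -1.5, 0, 0, 0], [43.5, 0, 0, 0, 0, 0, 0], [43.5, -2, 0, -0.8, 0, 0, 0], [43.5, 0, 0, 0, 0, 0, 0]],
  ],
)

```text
clock: 6.3
position: [0.5955, 0.1642, 0.1142]
tool_rot: [-180.0, 0.1, -170.6]
force: [0.1, 0.8, 0.4]
width: 0.0433
grasp_force: 0.8
```

```bash
python3 - <<'E'
from h import *
s=cap('scene','s3.png');t=cap('top','t3.png')
o=manip.get_obs();print(o['force'],o['grasp_force'])
a=cv2.imread('pics/s3.png')[160:240,360:440];b=cv2.imread('pics/t3.png')[140:220,200:280]
im=np.hstack([a,b]);im=cv2.convertScaleAbs(im,alpha=1.8)
cv2.imwrite('pics/crop4.png',cv2.resize(im,(800,400),interpolation=2))
E
```

```text
[-0.12222     0.94547242  0.16570895] 0.7746139260416385
```

View pics/crop4.png

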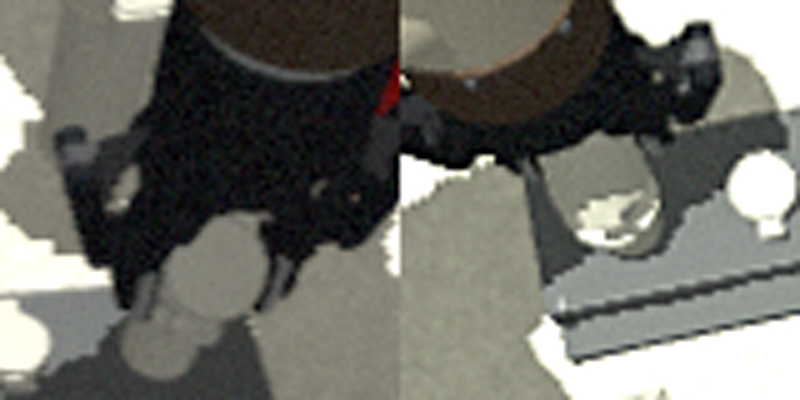

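The hood is visibly tilted: its top disc faces the scene camera (crop 215,265) and the mouth with the collar shows in the top view (crop 615,220). Continuing the arc.

jog_arm(
  plan=[
    [[43.2, 0, 0.5, 0, 0, 0, 0], [43.2, -3, 0, 0, 0, 0, 0], [43.2, -3, 0, 0, 0, 0, 0], [43.2, -3, 0, 0, 0, 0, 0], [43.2, -3, 0, 0.4, 0, 0, 0], [43.2, -3, 0, 0.6, 0, 0, 0], [43.2, 0, 0, 0, 0, 0, 0]],
  ],
)

```text
clock: 7.28
position: [0.6099, 0.1671, 0.1132]
tool_rot: [-180.0, 0.0, -170.6]
force: [0.9, -4.3, 1.3]
width: 0.043
grasp_force: 1.8
```

jog_arm(
  plan=[
    [[43.2, -2.8, -0.5, 1, 0, 0, 0], [43.2, -2.8, 0, 1.2, 0, 0, 0], [43.2, -2.5, 0, 1.5, 0, 0, 0], [43.2, -2.5, 0, 1.7, 0, 0, 0], [43.2, -2.2, 0, 2, 0, 0, 0], [43.2, 0, 0, 0, 0, 0, 0], [50, 0, 0, 0, 0, 0, 0], [60, 0, 0, 0, 0, 0, 0], [75, 0, 0, 0, 0, 0, 0], [85, 0, 0, -15, 0, 0, 0], [85, 0, 0, -25, 0, 0, 0], [85, 0, 0, -30, 0, 0, 0], [85, 0, 0, -30, 0, 0, 0], [85, 0, 0, 0, 0, 0, 0]],
  ],
)

```text
clock: 9.02
position: [0.6238, 0.1695, 0.2102]
tool_rot: [179.9, 0.5, -170.6]
force: [0.3, -0.1, 0.8]
width: 0.0846
grasp_force: 0.0
```

```bash
python3 - <<'E'
from h import *
s=cap('scene','s4.png');t=cap('top','t4.png')
o=manip.get_obs();print(o['force'],o['position'],o['tool_rot'])
a=cv2.imread('pics/s4.png')[160:240,360:440];b=cv2.imread('pics/t4.png')[140:220,200:280]
im=np.hstack([a,b]);im=cv2.convertScaleAbs(im,alpha=1.8)
cv2.imwrite('pics/crop5.png',cv2.resize(im,(800,400),interpolation=2))
E
```

```text
[ 0.33271297  0.04965561 -0.55273513] [0.62187599 0.16887757 0.20625384] [ 1.79955429e+02  4.47138462e-02 -1.70593372e+02]
```

View pics/crop5.png

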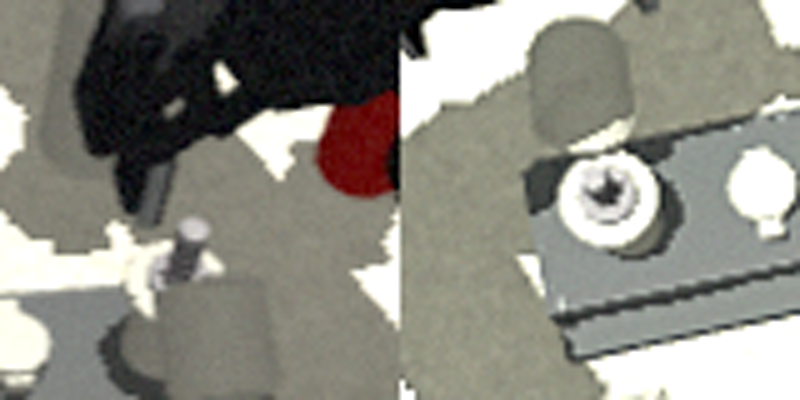

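The hood is fully back: in the scene crop it lies nearer the camera (220,335) and in the top crop beyond the mouth (580,80). The handle is visible (scene crop 195,228) and the flange is at top crop (609,200).

```bash
python3 - <<'E'
from h import *
s=load('s4.png');t=load('t4.png')
print('handle top s',onz(s,398.6,205.2,.138)); print('flange t',onz(t,241.4,179.6,.1)); print('handle top t',onz(t,(607-400)/5+199.6,183/5+139.6,.138))
o=manip.get_obs();p=np.array(o['position']);y=np.radians(o['tool_rot'][2])
tx=np.array([np.cos(y),np.sin(y)]);ty=np.array([np.sin(y),-np.cos(y)])
for g in([.578,.161],[.5786,.1622]): d=np.array(g)-p[:2];print(d@tx*1e3,d@ty*1e3,p)
E
```

```text
handle top s [0.57709461 0.16196035 0.138     ]
flange t [0.57505455 0.16033334 0.1       ]
handle top t [0.57318306 0.15461402 0.138     ]
44.57350844939956 -0.6005429118050385 [0.62187599 0.16887757 0.20625384]
43.785448384839036 0.4852569475820094 [0.62187599 0.16887757 0.20625384]
```

jog_arm(
  plan=[
    [[85, 22, 0, 0, 0, 0, 0], [85, 22.5, 0, 0, 0, 0, 0], [85, 0, 0, 0, 0, 0, 0], [70, 0, 0, 30, 0, 0, 0], [60, 0, 0, 30, 0, 0, 0], [50, 0, 0, 20, 0, 0, 0], [40, 0, 0, 17, 0, 0, 0], [30, 0, 0, 0, 0, 0, 0], [22, 0, 0, 0, 0, 0, 0], [18, 0, 0, 0, 0, 0, 0], [16, 0, 0, 0, 0, 0, 0], [16, 0, 0, 0, 0, 0, 0]],
  ],
)

```text
clock: 10.62
position: [0.5783, 0.1616, 0.1091]
tool_rot: [180.0, 0.0, -170.6]
force: [0.1, -0.0, -0.7]
width: 0.016
grasp_force: 0.0
```

Opening is 16 mm with no contact, so the handle is centred to within 2 mm. Closing gently.

jog_arm(
  plan=[
    [[14.5, 0, 0, 0, 0, 0, 0], [13.5, 0, 0, 0, 0, 0, 0], [12.5, 0, 0, 0, 0, 0, 0], [11.5, 0, 0, 0, 0, 0, 0], [11, 0, 0, 0, 0, 0, 0], [11, 0, 0, 0, 0, 0, 0]],
  ],
)

```text
clock: 11.38
position: [0.5782, 0.1614, 0.1086]
tool_rot: [-180.0, -0.0, -170.6]
force: [0.3, -0.0, 0.5]
width: 0.0111
grasp_force: 16.2
```

jog_arm(
  plan=[
    [[9, 0, 0, 0, 0, 0, 0], [9, 0, 0, 0, 0, 0, 0], [9, 0, 0, -2, 0, 0, 0], [9, 0, 0, -3, 0, 0, 0], [9, 0, 0, -3, 0, 0, 0], [9, 0, 0, -3, 0, 0, 0], [9, 0, 0, 0, 0, 0, 0]],
  ],
)

```text
clock: 12.25
position: [0.5783, 0.1616, 0.1199]
tool_rot: [180.0, 0.0, -170.6]
force: [0.4, -0.1, -1.4]
width: 0.01
grasp_force: 55.5
```

jog_arm(
  plan=[
    [[9, 0, 0, -3, 0, 0, 0], [9, 0, 0, -3, 0, 0, 0], [9, 0, 0, -3, 0, 0, 0], [9, 0, 0, -3, 0, 0, 0], [9, 0, 0, -3, 0, 0, 0], [9, 0, 0, -3, 0, 0, 0], [9, 0, 0, -3, 0, 0, 0], [9, 0, 0, -3, 0, 0, 0], [9, 0, 0, -1, 0, 0, 0], [9, 0, 0, 0, 0, 0, 0], [9, 0, 0, 0, 0, 0, 0]],
  ],
)

```text
clock: 13.62
position: [0.5781, 0.1615, 0.1445]
tool_rot: [-180.0, -0.0, -170.6]
force: [-0.4, 0.4, -2.6]
width: 0.0099
grasp_force: 55.5
```

```bash
python3 - <<'E'
from h import *
s=cap('scene','s5.png');t=cap('top','t5.png')
o=manip.get_obs();print(o['force'],o['wrist_torque'],o['position'],o['tool_rot'],o['grasp_force'])
a=cv2.imread('pics/s5.png')[160:240,360:440];b=cv2.imread('pics/t5.png')[140:220,200:280]
im=np.hstack([a,b]);im=cv2.convertScaleAbs(im,alpha=1.8)
cv2.imwrite('pics/crop6.png',cv2.resize(im,(800,400),interpolation=2))
E
```

```text
[-0.16438643  0.96118485 -1.85771287] [0.00025665 0.01667346 0.01935951] [0.57810694 0.16148915 0.14447601] [-1.79995068e+02 -1.56002236e-02 -1.70583686e+02] 55.451037883758545
```

View pics/crop6.png

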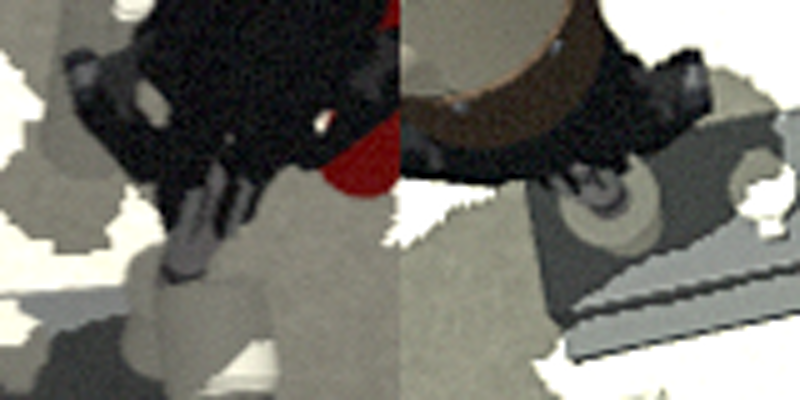

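The gauge is held between the fingers, with the shank at scene crop (190,240) and the dark ring at (180,275). The hood is still open (220,335). The force reads about the gauge's weight (2 N) and the rise is about 35.5 mm, so I'll hand it in.

```bash
python3 -c "
from workcell import manip
print(manip.hand_in())"
```

```text
the job is handed in; nothing more can be done
None
```

The job is handed in, but the verdict was not returned: the hood is flipped right back, and the gauge is held still and straight about 35 mm up by the arm's reading, with its foot still in the bore.

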